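Stow the stapler and work the sticking organiser cover shut

ROBOT

A 6-joint arm with a two-finger parallel gripper is mounted at the origin on the work surface. World frame = base frame: x ahead of the robot, y to its left, z up, the work surface at z = 0. Lengths are in m, angles in rad, forces in N, time in s.
With the tool pointing down it reaches from about 0.35 to 0.775 m from the base axis. Payload 5.5 kg.
Tool frame: the origin (TCP) lies midway between the tips of the shut fingers; the grasp point (between the pads) lies 19 mm behind it; z points along the fingers, y is the direction in which the jaws open and shut (so a half turn about z gives the same grasp; the last joint's range is limited). The gripper opens to 85 mm and grips with 20 to 120 N. Pads are 22 mm wide; open, the fingers measure 114 mm over their backs; the gripper's body (76 mm by 85 mm) begins 54 mm behind the grasp point. The pads swing forward as they close: fully open they stand 13 mm farther back than shut.
Start: joints at [-1.431, 0.313, 0.046, 1.304, 0, 1.431], TCP at [0.159, -0.553, 0.231] pointing down, gripper open.
Joint ranges: [-2.76, 2.76], [-0.86, 1.69], [-1.03, 1.26], [-2.2, 2.34], [-1.47, 1.5], [-3.14, 3.14]. Speed limits (rad/s): [2.57, 2.57, 3.14, 3.14, 3.14, 3.14].

INTERFACE

Orientations are given as a unit quaternion [x, y, z, w].
In Python, from rig import manip, cams, nets gives the robot as it stands.
- The arm moves only by the tool jog_arm, never from a script. Its argument "plan" is a list of rows, each a list of 7 numbers: the turn, a rotation vector about the tool's x, y, z in degrees, then the shift along the tool's x, y, z in cm, then the gripper's target within -1 to 1 (shut at 1, half-way at 0, fully open at -1). In form: [[rx, ry, rz, x, y, z, grip], ...]. A call has 1 to 12 rows; each row is the pose to reach, as a shift and turn from the pose commanded when the call began, along the tool's axes at that moment; what a row does not reach only later rows make up. A row lasts 1/10 s, in which the tool goes at most 50 mm and 8.59 degrees, less where a joint would pass 70% of its speed; a pose out of reach is approached as far as the arm can. A call with a gripper value outside its range is refused whole. The fingers move at their own pace and stop on an object; "squeeze" is the grip in N (left out, the last holds). Time passes only in rows, so rows that repeat a pose let the fingers close. It gives the time, the measured TCP pose, the force and the opening at its end, in the units of the state.
- manip.get_state(): the state, without advancing time (a new reading comes with each control period).
- cams.grab_frame(name): name is "scene" or "top"; returns the picture (480x640x3 uint8, blue, green, red); there is no depth.
- cams.camera_info(name): a dict with "vfov" (degrees; the focal length in pixels is half the picture's height over the tangent of half this angle, whatever the lens; pixels are square), "cx", "cy" (the principal point, pixels), "k1" (the pictures are not rectified: a ray, as slopes to the right and down, at radius r is drawn at 1 + k1 r^2 times it, then the intrinsics apply), "T" (4x4, takes a point from camera to world coordinates). Camera axes: x right, y down, z forward; pixel columns grow to the right and rows downward; lengths in m; the calibration is good to about 2 mm. A picture is of the moment at which its call begins. camera_info takes no time and is no camera call.
- manip.sign_off(): hands the job in, once; it reports no verdict.
Trained networks look in the newest picture that a camera, given by its name, has taken for a name from the list of things; names that differ only in an ending like _2 or _b are one class to them, and where a whole thing is asked for, a point or a joint stands for the part that bears it (a point fixed in the world has none). Each returns a list of dicts, best first, with "confidence" (0 to 1); they miss things now and then, are a little off and sometimes report something else, mostly with a low value. They report only what shows in the picture. A call takes as long as a camera call. They do not tell look-alikes from the thing itself.
- nets.spot_in(thing, camera): "location" ([x, y, z] in m, in the coordinates of the camera as it stood for that picture, good to about 4 mm: the middle of the surface that is visible of it).
- nets.masks_of(thing, camera): "pixels" (480x640 bool, what is visible of it).
The state is a dict: "time_s": time; "qpos": joint angles; "joint_velocities": joint speeds; "effort": joint torques, N m; "ee_pos": TCP position; "orientation": TCP orientation; "contact_force": force on the tool from outside, world axes, zero at the start; "wrist_torque": the same for the moment, N m; "width": finger opening in m.
Only numpy, scipy, OpenCV 4.12 (cv2) and the standard library are available. Lean on these libraries where they do the work, as an engineer would, in place of code of your own. Each camera call takes 0.05 s, during which the arm holds its last target. There are 200 camera calls.

TASK

Put the mini stapler away in the desk organiser's tray, right way up on the tray floor beside the tin, then slide the grey cover fully shut over it, home against the stop bar inside the front wall with both of its catches pressed right in. The cover is loose in its track and binds when one end gets ahead, so ease it along gently by its two end posts, a bit at a time, and never force it (keep under 25 N). Leave the tin, note block, sharpener, cup, tape and mouse where they are.

Things in the scene. Friction and masses are not known exactly. Their poses are not given: they have to be found in the camera images.
- organiser: Fixed plywood desk organiser, 272 (x) x 388 (y) x 78 mm high, turned by up to 10 degrees. Origin on the desk; its x axis points away from the robot, the way the cover shuts. In its frame: front wall x = 125 to 137 mm; a fixed deck (x = -135 to 0, y = -135 to 135 mm, top at 78 mm) roofs the pocket the cover slides out of, so only its two ends can be got at
- tray_middle (a point): Middle of the organiser's tray floor, 6 mm above the desk; axes as the organiser's. The tray is the hollow 62 mm behind to 62 mm ahead of it (x) and 150 mm to either side (y), 48 mm deep. The open cover's edge overhangs up to 22 mm of its near side and the stop bar up to 21 mm of its far side. Walls, and the lips over the cover's ends, rise to 78 mm above the desk
- left_catch (a joint): How far (m) the left push catch is pressed: 0 out, 0.005 fully in. A round pin 10 mm across, 60 mm above the desk, 120 mm left of the middle, standing 5 mm out of the dark steel stop bar inside the front wall. Takes 1.5 N, stays where pushed. The bar's face, the cover's hard stop, is set anew each time, at x = 104 to 116 mm in the organiser's frame: its place is to be felt, not known
- right_catch (a joint): Same as left_catch, 120 mm right of the middle, on the same bar
- cover: Loose grey board 125 (x) x 357 (y) x 12 mm, 0.4 to 0.7 kg, on two dry wooden rails, underside 54 mm above the desk; origin at the centre of its underside, x = shutting direction. 3.5 mm play at each end. Free, a post moves with under 10 N; pushed at one end only, that end gets 20 to 40 mm ahead, then the board is cocked about 0.1 rad and binds; pushing the other end frees it. About 15 N seats it
- left_post (a point): Centre of the flat top, 108 mm above the desk, of the round aluminium post on the cover's left (+y) end: 16 mm across, 42 mm tall, 20 mm ahead of the cover's middle (x) and 155 mm to its side, standing clear of the deck. Axes as the cover's. 42 mm behind the cover's front edge. In the organiser's frame it is at x = -35 to -22 mm when open, 61 to 74 mm when fully shut, as the stop bar is set
- right_post (a point): Same as left_post, at the cover's right (-y) end
- stapler_center (a point): Centre, half-way up, of the mini stapler: 62 mm long (x), 22 mm wide (y), 33 mm high (z up), black top on a dark steel base; its upper arm, the part to grip across the 22 mm, fills the heights 17 to 33 mm above its underside; 0.09 kg. It starts on the open desk to the left or right of the organiser
- tin: Round steel paper-clip tin with a flat lid, 50 mm across, 26 mm high, standing in the tray; origin under its centre. A bystander
- sharpener: Grey desk pencil sharpener, 50 x 34 x 32 mm, on the desk on the other side of the organiser from the stapler; origin under its centre. A bystander
- notepad: Block of square white notes, 74 x 74 x 14 mm, lying on the organiser's deck; origin under its centre. A bystander
- coffee_cup: White takeaway cup with lid, 82 mm across, 118 mm high; origin under its centre. A bystander
- tape_roll: Roll of amber tape lying flat, 80 mm across, 20 mm high; origin under its centre. A bystander
- mouse: Black computer mouse, 100 x 56 x 26 mm, on a dark notebook at the back of the desk; origin under its centre. A bystander
Things that resemble listed ones, but are neither listed nor needed, are in the scene too. Leave any green or turquoise look-alike of the part that bears stapler_center alone.

How it is judged:
By the outcome, as a careful person would: the job done as asked, in the order asked, and still so for the second after the job is handed in, with the robot touching nothing.
It also fails if it takes over 72 s, if anything falls off the work surface, if the arm or the gripper's body presses on something with over 40 N, if the wrist force passes 120 N, or if a joint passes its speed limit or range.

## Working session

There is one attempt and no reset: what is moved stays moved. The work goes in short steps, Python scripts to look and compute and a tool call to move; the robot and the scene stay as the last step left them, time stands still between calls to the robot, and variables do not carry over. Pictures are saved under pics/ and viewed, about 8 in all and at most 12, crops included, and the job is handed in when it is done.

Besides the shell and the picture viewer there is one more tool, called after "Call:" as name(argument=value, ...), one argument or row to a line, values as JSON. jog_arm: Moves the arm, as the interface text tells. Its arguments: {"type":"object","properties":{"plan":{"type":"array","items":{"type":"array","items":{"type":"number"}}},"squeeze":{"type":"number"}},"required":["plan"]}

```bash
ls; mkdir -p pics; cat > h.py <<'E'
import numpy as np, cv2
from rig import manip, cams, nets
from scipy.spatial.transform import Rotation as R
def info(c):
    i=cams.camera_info(c); f=240/np.tan(np.radians(i['vfov'])/2); return i,f
def proj(c,P):
    i,f=info(c); T=np.array(i['T']); p=(np.atleast_2d(P)-T[:3,3])@T[:3,:3]
    s=p[:,:2]/p[:,2:]; s=s*(1+i['k1']*(s**2).sum(1,keepdims=True)); return s*f+[i['cx'],i['cy']]
def ray(c,uv,z):
    i,f=info(c); T=np.array(i['T']); d=(np.atleast_2d(uv)-[i['cx'],i['cy']])/f; s=d.copy()
    for _ in range(20): s=d/(1+i['k1']*(s**2).sum(1,keepdims=True))
    D=np.c_[s,np.ones(len(s))]@T[:3,:3].T; o=T[:3,3]; return o+D*((z-o[2])/D[:,2])[:,None]
def spot(t,c):
    T=np.array(cams.camera_info(c)['T']); return [(np.round(T[:3,:3]@r['location']+T[:3,3],4).tolist(),round(r['confidence'],2)) for r in nets.spot_in(t,c)]
def tool(dw):  # world shift (m) -> tool cm
    return np.round(R.from_quat(manip.get_state()['orientation']).inv().apply(dw)*100,2)
def st():
    s=manip.get_state(); print({k:np.round(s[k],4).tolist() for k in ['time_s','ee_pos','orientation','contact_force','wrist_torque','width','qpos']})
E
cat > a.py <<'E'
from h import *
for c in ['top','scene']:
    cv2.imwrite(f'pics/{c}0.png',cams.grab_frame(c)); i=cams.camera_info(c); print(c,i['vfov'],np.round(i['T'],3).tolist())
    for t in ['left_post','right_post','stapler_center','organiser','cover','tin','notepad','sharpener','left_catch']: print(t,spot(t,c))
st()
E
python3 a.py
```

```text
pics
top 42.49889906964515 [[-0.069, -0.976, 0.209, 0.325], [-0.998, 0.068, -0.012, -0.017], [-0.002, -0.209, -0.978, 1.394], [0.0, 0.0, 0.0, 1.0]]
left_post [([0.4913, -0.0282, 0.0694], 0.61), ([0.5158, -0.0164, 0.078], 0.36)]
right_post [([0.4926, -0.0245, 0.0674], 0.88)]
stapler_center [([0.4094, -0.3221, 0.0311], 0.73), ([0.4017, -0.453, 0.032], 0.7), ([0.4806, -0.3875, 0.0318], 0.63)]
organiser [([0.5154, -0.0159, 0.0783], 0.97)]
cover [([0.491, -0.026, 0.0621], 0.86)]
tin [([0.5902, 0.0061, 0.0308], 0.64), ([0.4881, -0.0239, 0.07], 0.4)]
notepad [([0.4551, -0.0758, 0.0933], 0.88)]
sharpener [([0.4534, 0.3744, 0.0335], 0.82)]
left_catch []
scene 49.308141711777886 [[-0.459, 0.528, -0.714, 1.402], [0.888, 0.294, -0.353, 0.386], [0.024, -0.797, -0.604, 0.78], [0.0, 0.0, 0.0, 1.0]]
left_post [([0.52, 0.0086, 0.0667], 0.82)]
right_post [([0.5197, 0.0044, 0.0667], 0.68)]
stapler_center [([0.4131, -0.3098, 0.0214], 0.81), ([0.4832, -0.3793, 0.0238], 0.56), ([0.5187, 0.0068, 0.063], 0.25)]
organiser [([0.5427, 0.0076, 0.0595], 0.72)]
cover [([0.5188, 0.002, 0.0671], 0.81)]
tin []
notepad [([0.456, -0.0649, 0.0938], 0.61)]
sharpener [([0.468, 0.3829, 0.0255], 0.56)]
left_catch []
{'time_s': 1.0, 'ee_pos': [0.1588, -0.5527, 0.2313], 'orientation': [0.9902, 0.1394, 0.0, 0.0001], 'contact_force': [-0.0187, -0.1897, -0.6045], 'wrist_torque': [-0.0444, 0.0366, -0.0177], 'width': 0.0854, 'qpos': [-1.4306, 0.3132, 0.0461, 1.3036, 0.0, 1.4312]}
```

View pics/top0.png

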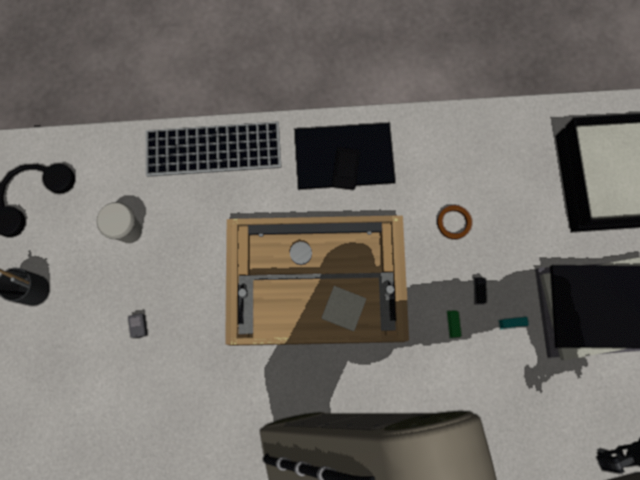

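View pics/scene0.png

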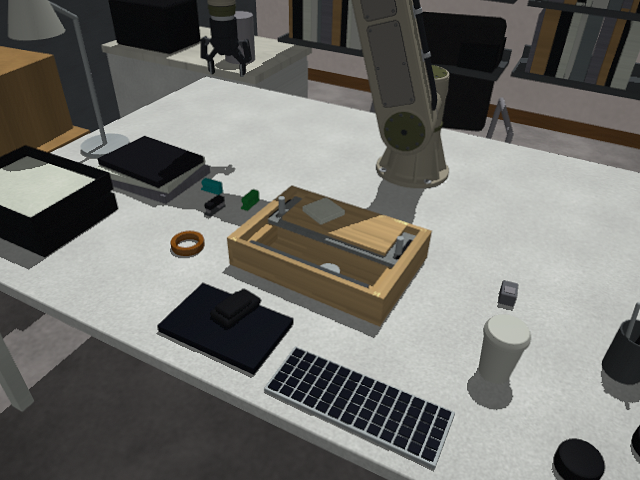

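The top picture shows the black stapler at (480,290), with the green look-alike at (454,324) and the turquoise one at (513,322). The organiser's corners are about (228,217), (403,216), (407,344) and (226,345), the posts near (242,293) and (390,290), and the tin at (300,252). I'll measure these more finely.

```bash
cat > b.py <<'E'
from h import *
im=cams.grab_frame('top')
for r in nets.masks_of('stapler_center','top'):
    m=r['pixels']; ys,xs=np.nonzero(m); print(r['confidence'],len(xs),xs.mean(),ys.mean(),im[m].mean(0).round())
    P=ray('top',np.c_[xs,ys],0.03)[:,:2]; c,(w,h),a=cv2.minAreaRect((P*1000).astype(np.float32)); print(c,w,h,a)
    q=P-P.mean(0); w,v=np.linalg.eigh(q.T@q); print('axis deg',np.degrees(np.arctan2(v[1,1],v[0,1])))
for r in nets.masks_of('organiser','top')[:1]:
    m=r['pixels'].astype(np.uint8); cnt=max(cv2.findContours(m,0,2)[0],key=cv2.contourArea)
    P=ray('top',cnt[:,0].astype(float),0.078)[:,:2]; rc=cv2.minAreaRect((P*1000).astype(np.float32)); print('org',rc)
a=cv2.resize(im[200:360,215:420],None,fx=3.9,fy=3.75,interpolation=cv2.INTER_CUBIC); cv2.imwrite('pics/c1.png',cv2.convertScaleAbs(a,alpha=1.5,beta=15))
a=cv2.resize(im[265:345,430:540],None,fx=7,fy=7,interpolation=cv2.INTER_CUBIC); cv2.imwrite('pics/c2.png',cv2.convertScaleAbs(a,alpha=1.8,beta=25))
E
python3 b.py
```

```text
0.92 369 453.8970189701897 323.5609756097561 [25. 46. 21.]
(409.1014404296875, -320.7067565917969) 29.238759994506836 63.36100769042969 88.59967803955078
axis deg 179.29269678249455
0.61 357 479.9579831932773 290.5266106442577 [19. 19. 19.]
(477.30718994140625, -387.1653137207031) 29.196626663208008 60.550804138183594 85.54016876220703
axis deg 172.34435569804248
0.54 1234 343.43273905996756 308.3103727714749 [72. 78. 79.]
(459.4904479980469, -81.36604309082031) 77.47281646728516 78.42366790771484 64.46502685546875
axis deg -178.04049570500123
0.51 297 513.3602693602694 322.55555555555554 [52. 54. 21.]
(401.4107360839844, -451.8165283203125) 22.9876766204834 65.21624755859375 1.505143404006958
axis deg 92.11833341640583
org ((521.4268188476562, -23.831069946289062), (388.3428039550781, 275.7120666503906), 87.19744110107422)
```

View pics/c1.png

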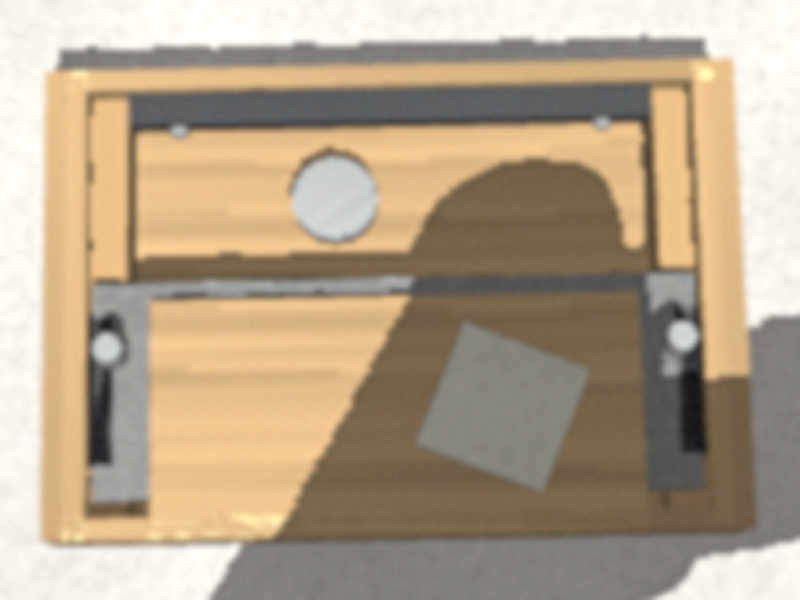

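View pics/c2.png

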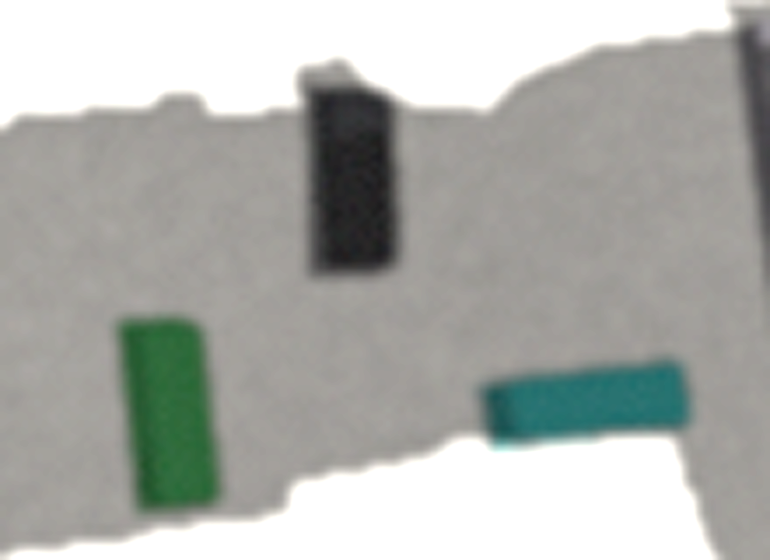

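```bash
cat > c.py <<'E'
from h import *
k=np.array([3.9,3.75]);c1=lambda p,z:ray('top',np.array(p)/k+[215-.3,200-.3],z)
c2=lambda p,z:ray('top',np.array(p)/7+[430-.4,265-.4],z)
C=c1([[45,75],[733,60],[755,528],[42,545]],.078); print('corners',C.round(4)[:,:2].tolist()); print('mid',C.mean(0),np.linalg.norm(C-np.roll(C,1,0),axis=1))
for a,b in [(0,1),(3,2),(1,2),(0,3)]:
    d=C[a]-C[b]; print(np.degrees(np.arctan2(d[1],d[0])))
P=c1([[107,347],[683,335]],.108);print('posts',P.round(4).tolist(), np.linalg.norm(P[0]-P[1]), 'yaw',np.degrees(np.arctan2(*(P[0]-P[1])[[1,0]]))-90)
print('catch',c1([[180,131],[602,123]],.062).round(4)); print('tin',c1([[335,196]],.032).round(4)); print('bar face',c1([[135,127],[640,117]],.066).round(4))
S=c2([[393,95],[397,268],[313,272],[313,88],[318,272]],.033); print('stap',S.round(4)[:,:2].tolist())
# organiser in frame
th=np.radians(-2.8); o=C.mean(0)[:2]; r=R.from_euler('z',th).as_matrix()[:2,:2]
f=lambda Q:((np.array(Q)[:,:2]-o)@r*1000).round(1).tolist()
print('posts O',f(P),'tin',f(c1([[335,196]],.032)),'catch',f(c1([[180,131],[602,123]],.062)),'bar',f(c1([[135,127],[640,117]],.066)))
E
python3 c.py
```

```text
corners [[0.6661, 0.163], [0.6481, -0.2245], [0.3771, -0.21], [0.3943, 0.1751]]
mid [ 0.52140919 -0.02409974  0.078     ] [0.27207379 0.38792815 0.27144965 0.38548071]
87.34248140351598
87.43627887872181
-3.0780070323462283
-2.561524536343766
posts [[0.4996, 0.1316, 0.108], [0.4848, -0.1775, 0.108]] 0.3094665184954241 yaw -2.731360785883254
catch [[ 0.6309  0.09    0.062 ]
 [ 0.6191 -0.1491  0.062 ]]
tin [[0.5917 0.0053 0.032 ]]
bar face [[ 0.6342  0.115   0.066 ]
 [ 0.6203 -0.1705  0.066 ]]
stap [[0.5034, -0.4025], [0.4485, -0.3969], [0.4491, -0.3702], [0.5074, -0.3773], [0.449, -0.3718]]
posts O [[-29.4, 154.5], [-29.1, -155.0]] tin [[68.8, 32.8]] catch [[103.8, 119.3], [103.6, -120.1]] bar [[105.8, 144.4], [105.9, -141.4]]
```

```bash
cat >> h.py <<'E'
O=np.array([.5214,-.0241]); YAW=-2.7
def org(x,y,z):  # organiser mm -> world m
    return np.r_[O+R.from_euler('z',YAW,degrees=True).as_matrix()[:2,:2]@[x/1e3,y/1e3],z/1e3]
def go(p,yaw=None):
    s=manip.get_state(); q=R.from_quat(s['orientation']); x=q.apply([1,0,0]); cur=np.degrees(np.arctan2(x[1],x[0]))
    rz=0 if yaw is None else cur-yaw
    print('rz',round(rz,1),'shift',np.round(q.inv().apply(np.array(p)-s['ee_pos'])*100,2))
def inorg():
    s=manip.get_state(); d=(np.array(s['ee_pos'][:2])-O)@R.from_euler('z',YAW,degrees=True).as_matrix()[:2,:2]*1000; print('TCP in org mm',d.round(1),'z',round(s['ee_pos'][2]*1000,1))
E
python3 -c "
from h import *
go([.481,-.388,.12],-6.5)"
```

```text
rz 22.5 shift [35.52 -6.93 11.13]
```

Call:
jog_arm(
  plan=[
    [0, 0, 8, 5, -1, 0, -1],
    [0, 0, 16, 10, -2, 0, -1],
    [0, 0, 22.5, 15, -3, 1, -1],
    [0, 0, 22.5, 20, -4, 3, -1],
    [0, 0, 22.5, 25, -5, 5, -1],
    [0, 0, 22.5, 30, -6, 7, -1],
    [0, 0, 22.5, 34, -6.7, 9, -1],
    [0, 0, 22.5, 35.5, -6.9, 11.1, -0.4],
    [0, 0, 22.5, 35.5, -6.9, 11.1, -0.4],
    [0, 0, 22.5, 35.5, -6.9, 11.1, -0.4],
  ],
)

```text
time_s: 2.15
ee_pos: [0.4808, -0.3874, 0.1194]
orientation: [0.998, -0.056, -0.001, -0.001]
contact_force: [0.4, 0.6, -0.7]
width: 0.06
```

```bash
python3 -c "
from h import *
st()
a=cams.grab_frame('scene'); print(proj('scene',[[.481,-.388,.016]]))
u,v=proj('scene',[.481,-.388,.05])[0].astype(int)
cv2.imwrite('pics/s1.png',cv2.convertScaleAbs(cv2.resize(a[v-60:v+50,u-75:u+75],None,fx=5,fy=5,interpolation=2),alpha=1.8,beta=25)); print(u-75,v-60)
go([.481,-.388,.012],-6.5)"
```

```text
{'time_s': 2.15, 'ee_pos': [0.4808, -0.3874, 0.1194], 'orientation': [0.9985, -0.0556, -0.001, -0.0006], 'contact_force': [0.3712, 0.6488, -0.6752], 'wrist_torque': [0.0016, 0.0262, -0.001], 'width': 0.06, 'qpos': [-0.8079, 0.448, -0.0336, 1.0914, -0.0005, 2.4449]}
[[213.38499875 205.24185102]]
137 134
rz 0.0 shift [ 0.03 -0.06 10.86]
```

View pics/s1.png

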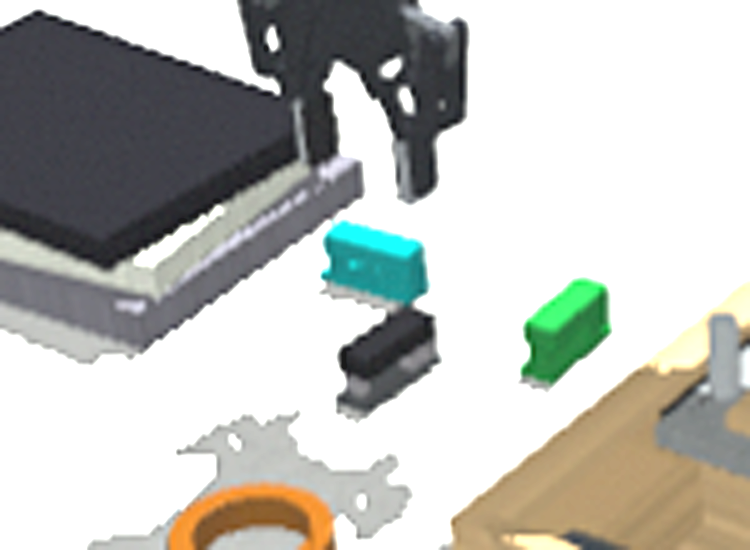

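The close view shows the stapler centred at about (214.6,206.4), against a prediction of (213.4,205.2), so it agrees within 2 mm. I'll go down and grip.

Call:
jog_arm(
  plan=[
    [0, 0, 0, 0, 0, 4, -0.4],
    [0, 0, 0, 0, 0, 8, -0.4],
    [0, 0, 0, 0, 0, 10, -0.4],
    [0, 0, 0, 0, 0, 11.3, -0.4],
    [0, 0, 0, 0, 0, 11.3, -0.4],
    [0, 0, 0, 0, 0, 11.3, 1],
    [0, 0, 0, 0, 0, 11.3, 1],
    [0, 0, 0, 0, 0, 11.3, 1],
    [0, 0, 0, 0, 0, 11.3, 1],
    [0, 0, 0, 0, 0, 11.3, 1],
    [0, 0, 0, 0, 0, 11.3, 1],
  ],
  squeeze=40,
)

```text
time_s: 3.3
ee_pos: [0.4819, -0.3896, 0.0093]
orientation: [0.998, -0.056, 0.001, 0.001]
contact_force: [-0.6, -1.4, 6.2]
width: 0.0214
```

```bash
python3 -c "
from h import *
st()
p=org(58,-68,130); print(p); go(p,YAW)"
```

```text
{'time_s': 3.3, 'ee_pos': [0.4819, -0.3896, 0.0093], 'orientation': [0.9984, -0.0564, 0.0011, 0.0015], 'contact_force': [-0.6012, -1.4455, 6.2038], 'wrist_torque': [-0.083, 0.1813, 0.0342], 'width': 0.0214, 'qpos': [-0.809, 0.5426, -0.1745, 0.85, -0.0006, 2.4455]}
[ 0.57613237 -0.09475669  0.13      ]
rz -3.8 shift [  6.07 -30.32 -12.14]
```

Call:
jog_arm(
  plan=[
    [0, 0, 0, 0, 0, -2, 1],
    [0, 0, 0, 0, 0, -6, 1],
    [0, 0, 0, 0, 0, -10, 1],
    [0, 0, 0, 1, -4, -13.5, 1],
    [0, 0, -1, 2, -9, -14, 1],
    [0, 0, -2, 3, -14, -14, 1],
    [0, 0, -3.8, 4, -19, -14, 1],
    [0, 0, -3.8, 5, -24, -14, 1],
    [0, 0, -3.8, 6, -28, -14, 1],
    [0, 0, -3.8, 6.1, -30.3, -14, 1],
    [0, 0, -3.8, 6.1, -30.3, -13.5, 1],
    [0, 0, -3.8, 6.1, -30.3, -13, 1],
  ],
)

```text
time_s: 4.5
ee_pos: [0.5758, -0.0937, 0.1373]
orientation: [1.0, -0.022, 0.0, 0.0]
contact_force: [-0.1, 0.9, -0.5]
width: 0.0214
```

```bash
python3 -c "
from h import *
st();inorg()
a=cams.grab_frame('scene')
u,v=proj('scene',[.576,-.095,.10])[0].astype(int);print(u,v)
cv2.imwrite('pics/s2.png',cv2.convertScaleAbs(cv2.resize(a[v-75:v+75,u-90:u+110],None,fx=4,fy=4,interpolation=2),alpha=1.6,beta=20))
go(org(58,-68,17),YAW)"
```

```text
{'time_s': 4.5, 'ee_pos': [0.5758, -0.0937, 0.1373], 'orientation': [0.9997, -0.0225, 0.0002, 0.0003], 'contact_force': [-0.1283, 0.8843, -0.4738], 'wrist_torque': [0.0291, -0.0113, -0.0063], 'width': 0.0214, 'qpos': [-0.2985, 0.3715, -0.1049, 1.0939, -0.0005, 2.888]}
TCP in org mm [ 57.6 -66.9] z 137.3
290 228
rz 0.0 shift [ 0.12  0.04 11.91]
```

View pics/s2.png

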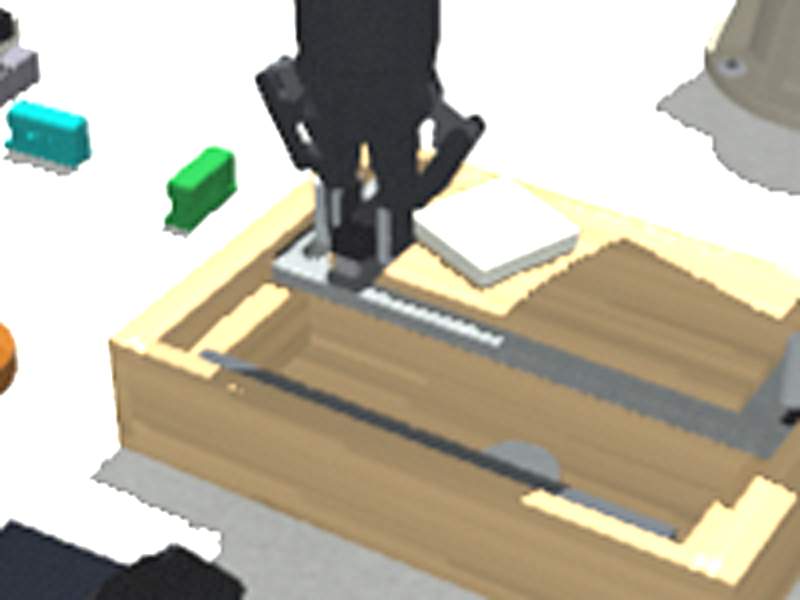

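The stapler is held level at about (293,224) and the fingers are clear of the note block. Lowering.

Call:
jog_arm(
  plan=[
    [0, 0, 0, 0.1, 0, 3, 1],
    [0, 0, 0, 0.1, 0, 6, 1],
    [0, 0, 0, 0.1, 0, 9, 1],
    [0, 0, 0, 0.1, 0, 11, 1],
    [0, 0, 0, 0.1, 0, 11.6, 1],
    [0, 0, 0, 0.1, 0, 12, 1],
    [0, 0, 0, 0.1, 0, 12.2, 1],
    [0, 0, 0, 0.1, 0, 12.2, 1],
  ],
)

```text
time_s: 5.35
ee_pos: [0.5774, -0.0948, 0.0162]
orientation: [1.0, -0.024, 0.001, 0.0]
contact_force: [-0.8, -0.5, -1.3]
width: 0.0214
```

Call:
jog_arm(
  plan=[
    [0, 0, 0, 0, 0, 0.1, 1],
    [0, 0, 0, 0, 0, 0.1, 1],
    [0, 0, 0, 0, 0, 0.1, 0.2],
    [0, 0, 0, 0, 0, 0.1, 0.1],
    [0, 0, 0, 0, 0, 0.1, 0],
    [0, 0, 0, 0, 0, 0.1, 0],
    [0, 0, 0, 0, 0, -3, 0],
    [0, 0, 0, 0, 0, -7, 0],
    [0, 0, 0, 0, 0, -11, 0],
    [0, 0, 0, 0, 0, -14, 1],
    [0, 0, 0, 0, 0, -15, 1],
  ],
)

```text
time_s: 6.45
ee_pos: [0.5786, -0.0947, 0.1692]
orientation: [1.0, -0.023, 0.003, 0.001]
contact_force: [0.0, -0.1, -1.1]
width: 0.0142
```

```bash
python3 -c "
from h import *
st();inorg()
go(org(-62,-155,165),YAW)"
```

```text
{'time_s': 6.45, 'ee_pos': [0.5786, -0.0947, 0.1692], 'orientation': [0.9997, -0.0232, 0.003, 0.0009], 'contact_force': [0.0078, -0.1063, -1.0856], 'wrist_torque': [-0.0702, -0.0344, 0.0273], 'width': 0.0142, 'qpos': [-0.2991, 0.3538, -0.0498, 1.161, -0.0001, 2.889]}
TCP in org mm [ 60.5 -67.8] z 169.2
rz 0.0 shift [-12.25   8.71   0.36]
```

Call:
jog_arm(
  plan=[
    [0, 0, 0, -5, 3.5, 0, 1],
    [0, 0, 0, -9, 6.5, 0, 1],
    [0, 0, 0, -12.2, 8.7, 0.3, 1],
    [0, 0, 0, -12.2, 8.7, 0.3, 1],
    [0, 0, 0, -12.2, 8.7, 0.3, 1],
  ],
)

```text
time_s: 6.95
ee_pos: [0.4497, -0.1758, 0.1616]
orientation: [1.0, -0.025, -0.0, -0.0]
contact_force: [0.2, 0.7, -0.2]
width: 0.0
```

```bash
cat > look.py <<'E'
from h import *
import sys
a=cams.grab_frame('top'); b=cams.grab_frame('scene')
u,v=proj('top',[*O,.07])[0].astype(int); x=cv2.resize(a[v-75:v+75,u-100:u+100],(400,300),interpolation=2)
u,v=proj('scene',[*O,.07])[0].astype(int); y=cv2.resize(b[v-80:v+100,u-120:u+120],(400,300),interpolation=2)
cv2.imwrite(sys.argv[1],cv2.convertScaleAbs(np.hstack([x,y]),alpha=1.6,beta=20))
E
python3 look.py pics/l1.png; python3 -c "
from h import *
inorg(); print(spot('stapler_center','top')); go(org(-62,-155,86))"
```

```text
TCP in org mm [ -62.8 -154.3] z 162.0
[([0.3976, -0.4521, 0.0309], 0.83), ([0.5735, -0.0907, 0.0391], 0.53), ([0.5176, 0.1174, 0.0705], 0.53), ([0.393, -0.3261, 0.0325], 0.52), ([0.4537, 0.3769, 0.0354], 0.18)]
rz 0 shift [0.05 0.09 7.61]
```

View pics/l1.png

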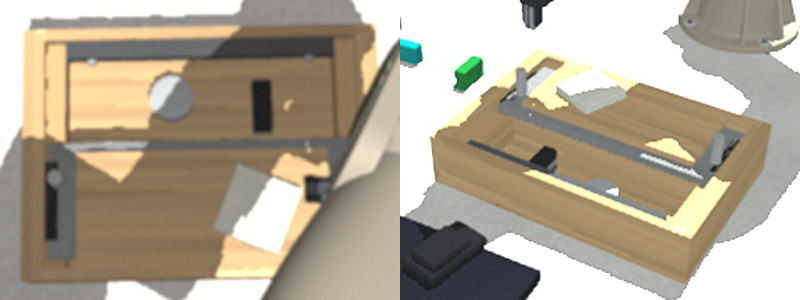

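The stapler is upright on the tray floor, to the right of the tin at (261,105), with the note block undisturbed. Next I'll lower behind the right post.

Call:
jog_arm(
  plan=[
    [0, 0, 0, 0, 0, 3, 1],
    [0, 0, 0, 0, 0, 5.5, 1],
    [0, 0, 0, 0, 0, 7, 1],
    [0, 0, 0, 0, 0, 7.4, 1],
    [0, 0, 0, 0.5, 0, 7.4, 1],
    [0, 0, 0, 0.8, 0, 7.4, 1],
    [0, 0, 0, 1.1, 0, 7.4, 1],
    [0, 0, 0, 1.4, 0, 7.4, 1],
  ],
)

```text
time_s: 7.9
ee_pos: [0.4657, -0.1764, 0.0891]
orientation: [1.0, -0.023, 0.001, 0.0]
contact_force: [-2.6, -0.4, 1.2]
width: -0.0002
```

```bash
python3 -c "
from h import *
inorg();st()"
```

```text
TCP in org mm [ -48.5 -154.7] z 89.1
{'time_s': 7.9, 'ee_pos': [0.4657, -0.1764, 0.0891], 'orientation': [0.9997, -0.0232, 0.0006, 0.0005], 'contact_force': [-2.5929, -0.4378, 1.2082], 'wrist_torque': [0.0055, 0.4877, 0.041], 'width': -0.0002, 'qpos': [-0.5233, 0.2572, -0.3963, 0.9157, -0.0002, 2.6647]}
```

Call:
jog_arm(
  plan=[
    [0, 0, 0, 0.2, 0, 0, 1],
    [0, 0, 0, 0.4, 0, 0, 1],
    [0, 0, 0, 0.6, 0, 0, 1],
    [0, 0, 0, 0.8, 0, 0, 1],
    [0, 0, 0, 1.0, 0, 0, 1],
    [0, 0, 0, 1.2, 0, 0, 1],
  ],
)

```text
time_s: 8.5
ee_pos: [0.4768, -0.1766, 0.0883]
orientation: [1.0, -0.023, -0.0, -0.0]
contact_force: [-2.3, -0.2, 1.6]
width: -0.0002
```

Call:
jog_arm(
  plan=[
    [0, 0, 0, -1.0, 0, 0, 1],
    [0, 0, 0, -2.1, 0, -3, 1],
    [0, 0, 0, -2.1, -4, -4.5, 1],
    [0, 0, 0, -2.1, -9, -4.5, 1],
    [0, 0, 0, -2.1, -14, -4.5, 1],
    [0, 0, 0, -2.1, -19, -4.5, 1],
    [0, 0, 0, -2.1, -24, -4.5, 1],
    [0, 0, 0, -2.1, -29, -4.5, 1],
    [0, 0, 0, -2.1, -31, -4.5, 1],
    [0, 0, 0, -2.1, -31, -3, 1],
    [0, 0, 0, -2.1, -31, -0.5, 1],
    [0, 0, 0, -2.1, -31, 0, 1],
  ],
)

```text
time_s: 9.7
ee_pos: [0.4688, 0.0922, 0.0862]
orientation: [1.0, 0.003, -0.002, -0.016]
contact_force: [-0.9, -0.3, -0.7]
width: -0.0003
```

```bash
python3 -c "
from h import *
inorg();st()"
```

```text
TCP in org mm [-58.1 113.7] z 86.2
{'time_s': 9.7, 'ee_pos': [0.4688, 0.0922, 0.0862], 'orientation': [0.9999, 0.0032, -0.0022, -0.0161], 'contact_force': [-0.9404, -0.2652, -0.7368], 'wrist_torque': [0.0534, 0.0806, -0.0608], 'width': -0.0003, 'qpos': [0.0054, 0.2262, -0.4467, 0.9022, 0.0322, 3.1405]}
```

Joint 6 is at its limit, so I'll lift and turn the tool half a turn for an equivalent pose.

Call:
jog_arm(
  plan=[
    [0, 0, -8, 0, 0, -2, 1],
    [0, 0, -16, 0, 0, -5, 1],
    [0, 0, -24, 0, 0, -5, 1],
    [0, 0, -32, 0, 0, -5, 1],
    [0, 0, -40, 0, 0, -5, 1],
    [0, 0, -48, 0, 0, -5, 1],
    [0, 0, -56, 0, 0, -5, 1],
    [0, 0, -64, 0, 0, -5, 1],
    [0, 0, -72, 0, 0, -5, 1],
    [0, 0, -80, 0, 0, -5, 1],
    [0, 0, -88, 0, 0, -5, 1],
    [0, 0, -96, 0, 0, -5, 1],
  ],
)

```text
time_s: 10.9
ee_pos: [0.4708, 0.0905, 0.1389]
orientation: [0.665, 0.747, 0.012, -0.011]
contact_force: [0.1, 0.4, 0.9]
width: -0.0002
```

```bash
python3 -c "
from h import *
inorg();st()
q=R.from_quat(manip.get_state()['orientation']); t=R.from_matrix(np.c_[[-np.cos(np.radians(YAW)),-np.sin(np.radians(YAW)),0],[-np.sin(np.radians(YAW)),np.cos(np.radians(YAW)),0],[0,0,-1]]); print('rot',np.degrees((q.inv()*t).as_rotvec()).round(1)); go(org(-62,155,136))"
```

```text
TCP in org mm [-55.9 112. ] z 138.9
{'time_s': 10.9, 'ee_pos': [0.4708, 0.0905, 0.1389], 'orientation': [0.6646, 0.747, 0.0119, -0.0109], 'contact_force': [0.0921, 0.4027, 0.939], 'wrist_torque': [0.0189, -0.013, 0.0054], 'width': -0.0002, 'qpos': [0.0016, 0.178, -0.3652, 1.0279, 0.0323, 1.4558]}
rot [  1.5  -1.4 -80.6]
rz 0 shift [4.33 0.1  0.43]
```

Call:
jog_arm(
  plan=[
    [0.2, -0.2, -8.2, 1, 0, 0, 1],
    [0.3, -0.3, -16.4, 2, 0, 0, 1],
    [0.5, -0.4, -24.6, 3, 0, 0, 1],
    [0.6, -0.6, -32.8, 4, 0, 0, 1],
    [0.8, -0.7, -41, 4.3, 0.1, 0.4, 1],
    [0.9, -0.9, -49, 4.3, 0.1, 0.4, 1],
    [1.1, -1, -57, 4.3, 0.1, 0.4, 1],
    [1.2, -1.1, -65, 4.3, 0.1, 0.4, 1],
    [1.4, -1.3, -73, 4.3, 0.1, 0.4, 1],
    [1.5, -1.4, -80.6, 4.3, 0.1, 0.4, 1],
    [1.5, -1.4, -80.6, 4.3, 0.1, 0.4, 1],
  ],
)

```text
time_s: 12.0
ee_pos: [0.4669, 0.1336, 0.1362]
orientation: [0.026, 1.0, -0.0, -0.0]
contact_force: [-0.7, 0.1, -0.4]
width: 0.0
```

```bash
python3 -c "
from h import *
inorg();st();go(org(-62,155,88),YAW+180)"
```

```text
TCP in org mm [-61.8 155. ] z 136.2
{'time_s': 12.0, 'ee_pos': [0.4669, 0.1336, 0.1362], 'orientation': [0.0262, 0.9997, -0.0003, -0.0003], 'contact_force': [-0.6527, 0.1071, -0.4483], 'wrist_torque': [0.0294, 0.0216, -0.0138], 'width': 0.0, 'qpos': [0.1135, 0.195, -0.3506, 1.0259, -0.0004, 0.1659]}
rz -0.3 shift [0.01 0.01 4.82]
```

Call:
jog_arm(
  plan=[
    [0, 0, 0, 0, 0, 2.5, 1],
    [0, 0, 0, 0, 0, 4.3, 1],
    [0, 0, 0, -0.7, 0, 4.8, 1],
    [0, 0, 0, -1.1, 0, 4.8, 1],
    [0, 0, 0, -1.4, 0, 4.8, 1],
    [0, 0, 0, -1.7, 0, 4.8, 1],
    [0, 0, 0, -2, 0, 4.8, 1],
    [0, 0, 0, -2.3, 0, 4.8, 1],
    [0, 0, 0, -2.6, 0, 4.8, 1],
  ],
)

```text
time_s: 12.9
ee_pos: [0.4927, 0.133, 0.088]
orientation: [0.026, 1.0, -0.0, -0.001]
contact_force: [-2.3, -0.9, 1.8]
width: -0.0005
```

Call:
jog_arm(
  plan=[
    [0, 0, 0, -0.3, 0, 0, 1],
    [0, 0, 0, -0.6, 0, 0, 1],
    [0, 0, 0, -0.8, 0, 0, 1],
    [0, 0, 0, -0.8, 0, 0, 1],
  ],
)

```text
time_s: 13.3
ee_pos: [0.5012, 0.1326, 0.0876]
orientation: [0.026, 1.0, -0.0, -0.0]
contact_force: [-0.5, 0.7, -0.5]
width: -0.0001
```

```bash
python3 -c "
from h import *
inorg();st()"
```

```text
TCP in org mm [-27.6 155.5] z 87.6
{'time_s': 13.3, 'ee_pos': [0.5012, 0.1326, 0.0876], 'orientation': [0.0257, 0.9997, -0.0002, -0.0002], 'contact_force': [-0.465, 0.7073, -0.5083], 'wrist_torque': [-0.0197, 0.1872, -0.003], 'width': -0.0001, 'qpos': [0.1039, 0.2961, -0.3463, 0.9289, -0.0004, 0.1553]}
```

Call:
jog_arm(
  plan=[
    [0, 0, 0, 1.2, 0, -0.5, 1],
    [0, 0, 0, 1.8, -1, -4, 1],
    [0, 0, 0, 1.8, -6, -4.5, 1],
    [0, 0, 0, 1.8, -11, -4.5, 1],
    [0, 0, 0, 1.8, -16, -4.5, 1],
    [0, 0, 0, 1.8, -21, -4.5, 1],
    [0, 0, 0, 1.8, -26, -4.5, 1],
    [0, 0, 0, 1.8, -30, -4.5, 1],
    [0, 0, 0, 1.8, -31, -4.5, 1],
    [0, 0, 0, 1.8, -31, -3, 1],
    [0, 0, 0, 1.8, -31, 0, 1],
    [0, 0, 0, 1.8, -31, 0, 1],
  ],
)

```text
time_s: 14.5
ee_pos: [0.4639, -0.1741, 0.0851]
orientation: [0.026, 1.0, 0.001, -0.003]
contact_force: [-0.9, 0.1, -0.0]
width: -0.0
```

```bash
python3 -c "
from h import *
inorg();st()"
```

```text
TCP in org mm [ -50.3 -152.5] z 85.1
{'time_s': 14.5, 'ee_pos': [0.4639, -0.1741, 0.0851], 'orientation': [0.0256, 0.9997, 0.0013, -0.0032], 'contact_force': [-0.8864, 0.1303, -0.0476], 'wrist_torque': [0.0413, 0.0831, -0.0079], 'width': -0.0, 'qpos': [-0.5206, 0.2635, -0.399, 0.9152, -0.0008, -0.4695]}
```

Call:
jog_arm(
  plan=[
    [0, 0, 0, 0, 0, 0, 1],
    [0, 0, 0, -0.3, 0, 0, 1],
    [0, 0, 0, -0.6, 0, 0, 1],
    [0, 0, 0, -0.9, 0, 0, 1],
    [0, 0, 0, -1.2, 0, 0, 1],
    [0, 0, 0, -1.5, 0, 0, 1],
    [0, 0, 0, -1.8, 0, 0, 1],
  ],
)

```text
time_s: 15.2
ee_pos: [0.4845, -0.1769, 0.0878]
orientation: [0.026, 1.0, -0.0, -0.001]
contact_force: [-2.7, 0.7, 1.7]
width: -0.0
```

Call:
jog_arm(
  plan=[
    [0, 0, 0, -0.3, 0, 0, 1],
    [0, 0, 0, -0.6, 0, 0, 1],
    [0, 0, 0, -0.9, 0, 0, 1],
    [0, 0, 0, -1.2, 0, 0, 1],
    [0, 0, 0, -1.5, 0, 0, 1],
    [0, 0, 0, -1.8, 0, 0, 1],
    [0, 0, 0, -2.0, 0, 0, 1],
  ],
)

```text
time_s: 15.9
ee_pos: [0.505, -0.1781, 0.0877]
orientation: [0.026, 1.0, -0.0, -0.001]
contact_force: [-3.0, 0.3, 1.3]
width: 0.0
```

```bash
python3 -c "
from h import *
inorg();st()"
```

```text
TCP in org mm [  -9.2 -154.6] z 87.7
{'time_s': 15.9, 'ee_pos': [0.505, -0.1781, 0.0877], 'orientation': [0.0256, 0.9997, -0.0002, -0.0006], 'contact_force': [-3.0085, 0.2628, 1.294], 'wrist_torque': [0.0415, 0.4367, -0.0483], 'width': 0.0, 'qpos': [-0.4884, 0.326, -0.3032, 0.9424, -0.0009, -0.4372]}
```

Call:
jog_arm(
  plan=[
    [0, 0, 0, 1.5, 0, -0.5, 1],
    [0, 0, 0, 3.3, 1, -4, 1],
    [0, 0, 0, 3.3, 6, -4.5, 1],
    [0, 0, 0, 3.3, 11, -4.5, 1],
    [0, 0, 0, 3.3, 16, -4.5, 1],
    [0, 0, 0, 3.3, 21, -4.5, 1],
    [0, 0, 0, 3.3, 26, -4.5, 1],
    [0, 0, 0, 3.3, 30, -4.5, 1],
    [0, 0, 0, 3.3, 31, -4.5, 1],
    [0, 0, 0, 3.3, 31, -3, 1],
    [0, 0, 0, 3.3, 31, 0, 1],
    [0, 0, 0, 3.3, 31, 0, 1],
  ],
)

```text
time_s: 17.1
ee_pos: [0.4846, 0.1323, 0.0849]
orientation: [0.026, 1.0, -0.001, -0.003]
contact_force: [-0.7, 0.8, -0.8]
width: -0.0004
```

Call:
jog_arm(
  plan=[
    [0, 0, 0, 0, 0, 0, 1],
    [0, 0, 0, -0.5, 0, 0, 1],
    [0, 0, 0, -1.0, 0, 0, 1],
    [0, 0, 0, -1.4, 0, 0, 1],
    [0, 0, 0, -1.7, 0, 0, 1],
    [0, 0, 0, -2.0, 0, 0, 1],
    [0, 0, 0, -2.3, 0, 0, 1],
    [0, 0, 0, -2.6, 0, 0, 1],
  ],
)

```text
time_s: 17.9
ee_pos: [0.5135, 0.1319, 0.0875]
orientation: [0.026, 1.0, -0.0, -0.001]
contact_force: [-3.0, -0.3, 2.3]
width: 0.0001
```

Call:
jog_arm(
  plan=[
    [0, 0, 0, -0.3, 0, 0, 1],
    [0, 0, 0, -0.6, 0, 0, 1],
    [0, 0, 0, -0.9, 0, 0, 1],
    [0, 0, 0, -1.2, 0, 0, 1],
    [0, 0, 0, -1.5, 0, 0, 1],
    [0, 0, 0, -1.8, 0, 0, 1],
    [0, 0, 0, -2.1, 0, 0, 1],
    [0, 0, 0, -2.4, 0, 0, 1],
  ],
)

```text
time_s: 18.7
ee_pos: [0.5378, 0.1306, 0.0875]
orientation: [0.026, 1.0, -0.0, -0.001]
contact_force: [-2.3, -0.6, 2.1]
width: 0.0003
```

```bash
python3 -c "
from h import *
inorg();st()"; python3 look.py pics/l2.png
```

```text
TCP in org mm [  9.1 155.3] z 87.5
{'time_s': 18.7, 'ee_pos': [0.5378, 0.1306, 0.0875], 'orientation': [0.0256, 0.9997, -0.0003, -0.0006], 'contact_force': [-2.3459, -0.6493, 2.093], 'wrist_torque': [0.0055, 0.4788, -0.0205], 'width': 0.0003, 'qpos': [0.0935, 0.3577, -0.2568, 0.9576, -0.0004, 0.1447]}
```

View pics/l2.png

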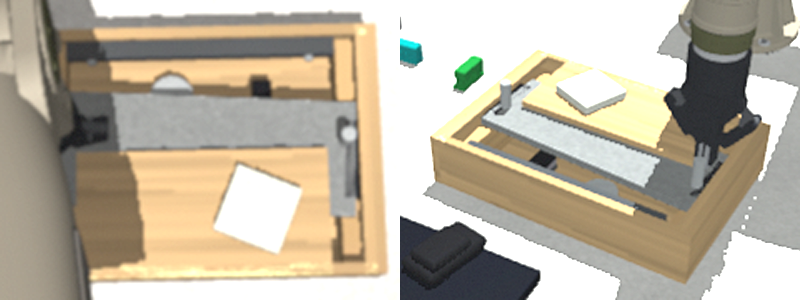

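The cover slides freely under about 3 N. The left end leads by about 18 mm, and the post tops and the note block look right. Carrying on with the right end.

Call:
jog_arm(
  plan=[
    [0, 0, 0, 1.5, 0, -0.5, 1],
    [0, 0, 0, 3.2, -1, -4, 1],
    [0, 0, 0, 3.2, -6, -4.5, 1],
    [0, 0, 0, 3.2, -11, -4.5, 1],
    [0, 0, 0, 3.2, -16, -4.5, 1],
    [0, 0, 0, 3.2, -21, -4.5, 1],
    [0, 0, 0, 3.2, -26, -4.5, 1],
    [0, 0, 0, 3.2, -30, -4.5, 1],
    [0, 0, 0, 3.2, -31, -4.5, 1],
    [0, 0, 0, 3.2, -31, -3, 1],
    [0, 0, 0, 3.2, -31, 0, 1],
    [0, 0, 0, 3.2, -31, 0, 1],
  ],
)

```text
time_s: 20.0
ee_pos: [0.4867, -0.1752, 0.085]
orientation: [0.026, 1.0, 0.001, -0.003]
contact_force: [-0.3, 0.9, -0.8]
width: -0.0
```

Call:
jog_arm(
  plan=[
    [0, 0, 0, 0, 0, 0, 1],
    [0, 0, 0, -0.5, 0, 0, 1],
    [0, 0, 0, -1.0, 0, 0, 1],
    [0, 0, 0, -1.4, 0, 0, 1],
    [0, 0, 0, -1.7, 0, 0, 1],
    [0, 0, 0, -2.0, 0, 0, 1],
    [0, 0, 0, -2.3, 0, 0, 1],
    [0, 0, 0, -2.6, 0, 0, 1],
  ],
)

```text
time_s: 20.8
ee_pos: [0.5156, -0.1785, 0.0877]
orientation: [0.026, 1.0, -0.0, -0.001]
contact_force: [-2.4, 0.3, 1.8]
width: 0.0001
```

Call:
jog_arm(
  plan=[
    [0, 0, 0, -0.3, 0, 0, 1],
    [0, 0, 0, -0.6, 0, 0, 1],
    [0, 0, 0, -0.9, 0, 0, 1],
    [0, 0, 0, -1.2, 0, 0, 1],
    [0, 0, 0, -1.5, 0, 0, 1],
    [0, 0, 0, -1.8, 0, 0, 1],
    [0, 0, 0, -2.1, 0, 0, 1],
    [0, 0, 0, -2.4, 0, 0, 1],
  ],
)

```text
time_s: 21.6
ee_pos: [0.5399, -0.1798, 0.0877]
orientation: [0.026, 1.0, -0.0, -0.001]
contact_force: [-2.9, 0.3, 0.8]
width: -0.0
```

```bash
python3 -c "
from h import *
inorg();st()"
```

```text
TCP in org mm [  25.8 -154.7] z 87.7
{'time_s': 21.6, 'ee_pos': [0.5399, -0.1798, 0.0877], 'orientation': [0.0256, 0.9997, -0.0002, -0.0006], 'contact_force': [-2.931, 0.3092, 0.8254], 'wrist_torque': [0.0878, 0.4705, -0.0152], 'width': -0.0, 'qpos': [-0.4621, 0.3846, -0.2158, 0.9714, -0.0009, -0.4109]}
```

Call:
jog_arm(
  plan=[
    [0, 0, 0, 1.5, 0, -0.5, 1],
    [0, 0, 0, 3.2, 1, -4, 1],
    [0, 0, 0, 3.2, 6, -4.5, 1],
    [0, 0, 0, 3.2, 11, -4.5, 1],
    [0, 0, 0, 3.2, 16, -4.5, 1],
    [0, 0, 0, 3.2, 21, -4.5, 1],
    [0, 0, 0, 3.2, 26, -4.5, 1],
    [0, 0, 0, 3.2, 30, -4.5, 1],
    [0, 0, 0, 3.2, 31, -4.5, 1],
    [0, 0, 0, 3.2, 31, -3, 1],
    [0, 0, 0, 3.2, 31, 0, 1],
    [0, 0, 0, 3.2, 31, 0, 1],
  ],
)

```text
time_s: 22.8
ee_pos: [0.5214, 0.1309, 0.0845]
orientation: [0.026, 1.0, -0.001, -0.003]
contact_force: [-1.2, 0.0, 0.2]
width: 0.0
```

Call:
jog_arm(
  plan=[
    [0, 0, 0, 0, 0, 0, 1],
    [0, 0, 0, -0.5, 0, 0, 1],
    [0, 0, 0, -1.0, 0, 0, 1],
    [0, 0, 0, -1.4, 0, 0, 1],
    [0, 0, 0, -1.7, 0, 0, 1],
    [0, 0, 0, -2.0, 0, 0, 1],
    [0, 0, 0, -2.3, 0, 0, 1],
    [0, 0, 0, -2.6, 0, 0, 1],
  ],
)

```text
time_s: 23.6
ee_pos: [0.5494, 0.1301, 0.0875]
orientation: [0.026, 1.0, -0.0, -0.001]
contact_force: [-2.8, -0.1, 2.3]
width: -0.0001
```

Call:
jog_arm(
  plan=[
    [0, 0, 0, -0.3, 0, 0, 1],
    [0, 0, 0, -0.6, 0, 0, 1],
    [0, 0, 0, -0.9, 0, 0, 1],
    [0, 0, 0, -1.1, 0, 0, 1],
    [0, 0, 0, -1.3, 0, 0, 1],
    [0, 0, 0, -1.4, 0, 0, 1],
    [0, 0, 0, -1.5, 0, 0, 1],
  ],
)

```text
time_s: 24.3
ee_pos: [0.5645, 0.1292, 0.0875]
orientation: [0.026, 1.0, -0.0, -0.001]
contact_force: [-2.6, 0.3, 2.4]
width: -0.0002
```

```bash
python3 -c "
from h import *
inorg();st()"
```

```text
TCP in org mm [ 35.8 155.2] z 87.5
{'time_s': 24.3, 'ee_pos': [0.5645, 0.1292, 0.0875], 'orientation': [0.0257, 0.9997, -0.0003, -0.0007], 'contact_force': [-2.6329, 0.2545, 2.3855], 'wrist_torque': [0.0374, 0.5255, 0.0255], 'width': -0.0002, 'qpos': [0.0867, 0.4026, -0.1884, 0.9811, -0.0004, 0.138]}
```

Call:
jog_arm(
  plan=[
    [0, 0, 0, 1.5, 0, -0.5, 1],
    [0, 0, 0, 2.4, -1, -4, 1],
    [0, 0, 0, 2.4, -6, -4.5, 1],
    [0, 0, 0, 2.4, -11, -4.5, 1],
    [0, 0, 0, 2.4, -16, -4.5, 1],
    [0, 0, 0, 2.4, -21, -4.5, 1],
    [0, 0, 0, 2.4, -26, -4.5, 1],
    [0, 0, 0, 2.4, -30, -4.5, 1],
    [0, 0, 0, 2.4, -31, -4.5, 1],
    [0, 0, 0, 2.4, -31, -3, 1],
    [0, 0, 0, 2.4, -31, 0, 1],
    [0, 0, 0, 2.4, -31, 0, 1],
  ],
)

```text
time_s: 25.5
ee_pos: [0.5225, -0.1778, 0.0845]
orientation: [0.026, 1.0, 0.001, -0.003]
contact_force: [-1.1, 0.5, 0.3]
width: -0.0001
```

Call:
jog_arm(
  plan=[
    [0, 0, 0, 0, 0, 0, 1],
    [0, 0, 0, -0.5, 0, 0, 1],
    [0, 0, 0, -0.9, 0, 0, 1],
    [0, 0, 0, -1.2, 0, 0, 1],
    [0, 0, 0, -1.5, 0, 0, 1],
    [0, 0, 0, -1.8, 0, 0, 1],
    [0, 0, 0, -2.1, 0, 0, 1],
    [0, 0, 0, -2.3, 0, 0, 1],
    [0, 0, 0, -2.5, 0, 0, 1],
  ],
)

```text
time_s: 26.4
ee_pos: [0.5495, -0.1803, 0.0876]
orientation: [0.026, 1.0, -0.0, -0.001]
contact_force: [-3.1, -0.5, 2.1]
width: -0.0003
```

```bash
python3 -c "
from h import *
inorg();st()"
```

```text
TCP in org mm [  35.4 -154.7] z 87.6
{'time_s': 26.4, 'ee_pos': [0.5495, -0.1803, 0.0876], 'orientation': [0.0257, 0.9997, -0.0002, -0.0009], 'contact_force': [-3.0565, -0.4701, 2.0973], 'wrist_torque': [0.0821, 0.533, -0.0294], 'width': -0.0003, 'qpos': [-0.4553, 0.4012, -0.1903, 0.9807, -0.001, -0.404]}
```

Both ends are at about 35.5. Now feeling for the stop on the right, 1 mm at a time.

Call:
jog_arm(
  plan=[
    [0, 0, 0, -0.1, 0, 0, 1],
    [0, 0, 0, -0.2, 0, 0, 1],
    [0, 0, 0, -0.3, 0, 0, 1],
    [0, 0, 0, -0.4, 0, 0, 1],
  ],
)

```text
time_s: 26.8
ee_pos: [0.5533, -0.1805, 0.0876]
orientation: [0.026, 1.0, -0.0, -0.001]
contact_force: [-5.3, -0.8, 3.5]
width: 0.0
```

Call:
jog_arm(
  plan=[
    [0, 0, 0, -0.1, 0, 0, 1],
    [0, 0, 0, -0.2, 0, 0, 1],
    [0, 0, 0, -0.2, 0, 0, 1],
  ],
)

```text
time_s: 27.1
ee_pos: [0.5555, -0.1808, 0.0876]
orientation: [0.026, 1.0, -0.0, -0.001]
contact_force: [-3.8, -1.1, 1.6]
width: 0.0001
```

Call:
jog_arm(
  plan=[
    [0, 0, 0, -0.1, 0, 0, 1],
    [0, 0, 0, -0.2, 0, 0, 1],
    [0, 0, 0, -0.2, 0, 0, 1],
  ],
)

```text
time_s: 27.4
ee_pos: [0.5578, -0.1809, 0.0876]
orientation: [0.026, 1.0, -0.0, -0.0]
contact_force: [-3.4, -1.0, 1.4]
width: 0.0002
```

```bash
python3 -c "
from h import *
inorg();st()"
```

```text
TCP in org mm [  43.8 -154.9] z 87.6
{'time_s': 27.4, 'ee_pos': [0.5578, -0.1809, 0.0876], 'orientation': [0.0257, 0.9997, -0.0003, -0.0005], 'contact_force': [-3.398, -0.9653, 1.4147], 'wrist_torque': [-0.1461, 0.6672, -0.042], 'width': 0.0002, 'qpos': [-0.4499, 0.4148, -0.1692, 0.9874, -0.001, -0.3986]}
```

Call:
jog_arm(
  plan=[
    [0, 0, 0, -0.1, 0, 0, 1],
    [0, 0, 0, -0.1, 0, 0, 1],
  ],
)

```text
time_s: 27.6
ee_pos: [0.5579, -0.1809, 0.0876]
orientation: [0.026, 1.0, -0.0, -0.001]
contact_force: [-6.4, 0.1, 2.6]
width: 0.0002
```

Call:
jog_arm(
  plan=[
    [0, 0, 0, -0.1, 0, 0, 1],
    [0, 0, 0, -0.1, 0, 0, 1],
  ],
)

```text
time_s: 27.8
ee_pos: [0.558, -0.1809, 0.0876]
orientation: [0.026, 1.0, -0.0, -0.002]
contact_force: [-7.9, -0.8, 4.8]
width: 0.0002
```

Call:
jog_arm(
  plan=[
    [0, 0, 0, -0.1, 0, 0, 1],
    [0, 0, 0, -0.1, 0, 0, 1],
  ],
)

```text
time_s: 28.0
ee_pos: [0.558, -0.1809, 0.0876]
orientation: [0.026, 1.0, -0.0, -0.003]
contact_force: [-11.3, -1.7, 6.8]
width: -0.0001
```

The right end is hard against the stop at TCP x ≈ 44. Now the left end.

Call:
jog_arm(
  plan=[
    [0, 0, 0, 1.5, 0, -0.5, 1],
    [0, 0, 0, 2.4, 1, -4, 1],
    [0, 0, 0, 2.4, 6, -4.5, 1],
    [0, 0, 0, 2.4, 11, -4.5, 1],
    [0, 0, 0, 2.4, 16, -4.5, 1],
    [0, 0, 0, 2.4, 21, -4.5, 1],
    [0, 0, 0, 2.4, 26, -4.5, 1],
    [0, 0, 0, 2.4, 30, -4.5, 1],
    [0, 0, 0, 2.4, 31, -4.5, 1],
    [0, 0, 0, 2.4, 31, -3, 1],
    [0, 0, 0, 2.4, 31, 0, 1],
    [0, 0, 0, 2.4, 31, 0, 1],
  ],
)

```text
time_s: 29.2
ee_pos: [0.5506, 0.1298, 0.0844]
orientation: [0.026, 1.0, -0.0, -0.003]
contact_force: [-0.5, -0.2, -1.0]
width: -0.0002
```

Call:
jog_arm(
  plan=[
    [0, 0, 0, 0, 0, 0, 1],
    [0, 0, 0, -0.5, 0, 0, 1],
    [0, 0, 0, -0.8, 0, 0, 1],
    [0, 0, 0, -1.1, 0, 0, 1],
    [0, 0, 0, -1.3, 0, 0, 1],
    [0, 0, 0, -1.5, 0, 0, 1],
    [0, 0, 0, -1.6, 0, 0, 1],
    [0, 0, 0, -1.7, 0, 0, 1],
    [0, 0, 0, -1.8, 0, 0, 1],
  ],
)

```text
time_s: 30.1
ee_pos: [0.5695, 0.1292, 0.0874]
orientation: [0.025, 1.0, -0.0, -0.002]
contact_force: [-5.6, 0.7, 3.4]
width: 0.0001
```

```bash
python3 -c "
from h import *
inorg();st()"
```

```text
TCP in org mm [ 40.8 155.4] z 87.4
{'time_s': 30.1, 'ee_pos': [0.5695, 0.1292, 0.0874], 'orientation': [0.0255, 0.9997, -0.0001, -0.0015], 'contact_force': [-5.6097, 0.7344, 3.3754], 'wrist_torque': [0.1437, 1.029, -0.0123], 'width': 0.0001, 'qpos': [0.0856, 0.4124, -0.1735, 0.9879, 0.0001, 0.1365]}
```

Call:
jog_arm(
  plan=[
    [0, 0, 0, -0.1, 0, 0, 1],
    [0, 0, 0, -0.2, 0, 0, 1],
    [0, 0, 0, -0.3, 0, 0, 1],
    [0, 0, 0, -0.3, 0, 0, 1],
  ],
)

```text
time_s: 30.5
ee_pos: [0.5724, 0.1292, 0.0874]
orientation: [0.025, 1.0, -0.0, -0.002]
contact_force: [-5.2, 1.6, 3.6]
width: -0.0002
```

Call:
jog_arm(
  plan=[
    [0, 0, 0, -0.1, 0, 0, 1],
    [0, 0, 0, -0.2, 0, 0, 1],
    [0, 0, 0, -0.2, 0, 0, 1],
  ],
)

```text
time_s: 30.8
ee_pos: [0.5724, 0.1292, 0.0872]
orientation: [0.025, 1.0, -0.0, -0.003]
contact_force: [-10.2, 1.4, 8.6]
width: 0.0001
```

```bash
python3 -c "
from h import *
inorg();st()"
```

```text
TCP in org mm [ 43.8 155.5] z 87.2
{'time_s': 30.8, 'ee_pos': [0.5724, 0.1292, 0.0872], 'orientation': [0.0253, 0.9997, -0.0, -0.0033], 'contact_force': [-10.2146, 1.4165, 8.6272], 'wrist_torque': [0.2298, 1.9417, -0.0193], 'width': 0.0001, 'qpos': [0.0849, 0.4204, -0.1616, 0.9955, 0.0006, 0.1354]}
```

Call:
jog_arm(
  plan=[
    [0, 0, 0, -0.1, 0, 0, 1],
    [0, 0, 0, -0.1, 0, 0, 1],
  ],
)

```text
time_s: 31.0
ee_pos: [0.5725, 0.1292, 0.0872]
orientation: [0.025, 1.0, -0.0, -0.004]
contact_force: [-11.8, 1.4, 8.5]
width: -0.0
```

Call:
jog_arm(
  plan=[
    [0, 0, 0, -0.1, 0, 0, 1],
    [0, 0, 0, -0.1, 0, 0, 1],
  ],
)

```text
time_s: 31.2
ee_pos: [0.5725, 0.1291, 0.0871]
orientation: [0.025, 1.0, -0.0, -0.005]
contact_force: [-15.1, 0.8, 10.8]
width: 0.0001
```

The left end is seated at 15 N. Going back to the right end to confirm it and seat it the same way.

Call:
jog_arm(
  plan=[
    [0, 0, 0, 1.5, 0, 0, 1],
    [0, 0, 0, 2.4, -1, -4, 1],
    [0, 0, 0, 2.4, -6, -4.5, 1],
    [0, 0, 0, 2.4, -11, -4.5, 1],
    [0, 0, 0, 2.4, -16, -4.5, 1],
    [0, 0, 0, 2.4, -21, -4.5, 1],
    [0, 0, 0, 2.4, -26, -4.5, 1],
    [0, 0, 0, 2.4, -30, -4.5, 1],
    [0, 0, 0, 2.4, -31, -4.5, 1],
    [0, 0, 0, 2.4, -31, -3, 1],
    [0, 0, 0, 2.4, -31, 0, 1],
    [0, 0, 0, 2.4, -31, 0, 1],
  ],
)

```text
time_s: 32.4
ee_pos: [0.5354, -0.1785, 0.0843]
orientation: [0.026, 1.0, 0.001, -0.003]
contact_force: [-0.8, 1.3, -0.5]
width: 0.0001
```

Call:
jog_arm(
  plan=[
    [0, 0, 0, 0, 0, 0, 1],
    [0, 0, 0, -0.5, 0, 0, 1],
    [0, 0, 0, -1.0, 0, 0, 1],
    [0, 0, 0, -1.3, 0, 0, 1],
    [0, 0, 0, -1.5, 0, 0, 1],
    [0, 0, 0, -1.7, 0, 0, 1],
    [0, 0, 0, -1.9, 0, 0, 1],
    [0, 0, 0, -2.0, 0, 0, 1],
  ],
)

```text
time_s: 33.2
ee_pos: [0.557, -0.1807, 0.0876]
orientation: [0.026, 1.0, -0.0, -0.001]
contact_force: [-4.1, 0.9, 3.7]
width: -0.0003
```

```bash
python3 -c "
from h import *
inorg();st()"
```

```text
TCP in org mm [  42.9 -154.7] z 87.6
{'time_s': 33.2, 'ee_pos': [0.557, -0.1807, 0.0876], 'orientation': [0.0257, 0.9997, -0.0002, -0.0013], 'contact_force': [-4.0761, 0.8752, 3.714], 'wrist_torque': [-0.0273, 0.7441, -0.0113], 'width': -0.0003, 'qpos': [-0.4499, 0.4147, -0.1696, 0.9888, -0.0015, -0.3986]}
```

Call:
jog_arm(
  plan=[
    [0, 0, 0, -0.1, 0, 0, 1],
    [0, 0, 0, -0.2, 0, 0, 1],
    [0, 0, 0, -0.2, 0, 0, 1],
  ],
)

```text
time_s: 33.5
ee_pos: [0.5576, -0.1807, 0.0875]
orientation: [0.026, 1.0, -0.0, -0.002]
contact_force: [-6.2, -1.2, 4.4]
width: -0.0003
```

Call:
jog_arm(
  plan=[
    [0, 0, 0, -0.1, 0, 0, 1],
    [0, 0, 0, -0.1, 0, 0, 1],
  ],
)

```text
time_s: 33.7
ee_pos: [0.5577, -0.1807, 0.0875]
orientation: [0.026, 1.0, -0.0, -0.003]
contact_force: [-9.4, -0.1, 6.2]
width: -0.0001
```

Call:
jog_arm(
  plan=[
    [0, 0, 0, -0.1, 0, 0, 1],
    [0, 0, 0, -0.1, 0, 0, 1],
  ],
)

```text
time_s: 33.9
ee_pos: [0.5577, -0.1807, 0.0874]
orientation: [0.026, 1.0, -0.0, -0.004]
contact_force: [-11.9, -0.4, 8.8]
width: 0.0001
```

```bash
python3 -c "
from h import *
inorg();st()"
```

```text
TCP in org mm [  43.7 -154.7] z 87.4
{'time_s': 33.9, 'ee_pos': [0.5577, -0.1807, 0.0874], 'orientation': [0.0261, 0.9996, -0.0002, -0.0042], 'contact_force': [-11.9323, -0.4163, 8.8143], 'wrist_torque': [-0.1381, 2.2759, -0.0127], 'width': 0.0001, 'qpos': [-0.4482, 0.4202, -0.1613, 0.9968, -0.0039, -0.3959]}
```

Call:
jog_arm(
  plan=[
    [0, 0, 0, -0.1, 0, 0, 1],
    [0, 0, 0, -0.1, 0, 0, 1],
  ],
)

```text
time_s: 34.1
ee_pos: [0.5577, -0.1807, 0.0873]
orientation: [0.026, 1.0, -0.0, -0.005]
contact_force: [-14.6, 0.0, 9.8]
width: -0.0
```

Call:
jog_arm(
  plan=[
    [0, 0, 0, 0.5, 0, 0, 1],
    [0, 0, 0, 1.2, 0, 0, 1],
    [0, 0, 0, 2.4, 0, -4, 1],
    [0, 0, 0, 2.4, 5, -4.5, 1],
    [0, 0, 0, 2.4, 10, -4.5, 1],
    [0, 0, 0, 2.4, 15, -4.5, 1],
    [0, 0, 0, 2.4, 20, -4.5, 1],
    [0, 0, 0, 2.4, 25, -4.5, 1],
    [0, 0, 0, 2.4, 30, -4.5, 1],
    [0, 0, 0, 2.4, 31, -4.5, 1],
    [0, 0, 0, 2.4, 31, -3, 1],
    [0, 0, 0, 2.4, 31, 0, 1],
  ],
)

```text
time_s: 35.3
ee_pos: [0.557, 0.1308, 0.0895]
orientation: [0.025, 1.0, 0.0, 0.003]
contact_force: [-0.3, -0.6, 0.1]
width: -0.0001
```

Call:
jog_arm(
  plan=[
    [0, 0, 0, 0, 0, 0, 1],
    [0, 0, 0, -0.5, 0, 0, 1],
    [0, 0, 0, -1.0, 0, 0, 1],
    [0, 0, 0, -1.3, 0, 0, 1],
    [0, 0, 0, -1.5, 0, 0, 1],
    [0, 0, 0, -1.7, 0, 0, 1],
    [0, 0, 0, -1.9, 0, 0, 1],
    [0, 0, 0, -1.9, 0, 0, 1],
  ],
)

```text
time_s: 36.1
ee_pos: [0.5723, 0.1288, 0.0875]
orientation: [0.026, 1.0, -0.0, -0.002]
contact_force: [-5.0, -0.5, 2.6]
width: 0.0001
```

Call:
jog_arm(
  plan=[
    [0, 0, 0, -0.1, 0, 0, 1],
    [0, 0, 0, -0.1, 0, 0, 1],
  ],
)

```text
time_s: 36.3
ee_pos: [0.5724, 0.1289, 0.0873]
orientation: [0.025, 1.0, -0.0, -0.003]
contact_force: [-6.4, -0.6, 4.5]
width: 0.0003
```

Call:
jog_arm(
  plan=[
    [0, 0, 0, -0.1, 0, 0, 1],
    [0, 0, 0, -0.2, 0, 0, 1],
    [0, 0, 0, -0.2, 0, 0, 1],
  ],
)

```text
time_s: 36.6
ee_pos: [0.5724, 0.1289, 0.0872]
orientation: [0.025, 1.0, -0.0, -0.004]
contact_force: [-12.1, 0.2, 8.2]
width: -0.0
```

```bash
python3 -c "
from h import *
inorg();st()"
```

```text
TCP in org mm [ 43.8 155.2] z 87.2
{'time_s': 36.6, 'ee_pos': [0.5724, 0.1289, 0.0872], 'orientation': [0.0253, 0.9997, -0.0004, -0.0042], 'contact_force': [-12.1241, 0.2153, 8.2384], 'wrist_torque': [0.0503, 2.2449, -0.0099], 'width': -0.0, 'qpos': [0.0846, 0.4217, -0.1597, 0.9979, 0.0002, 0.1352]}
```

Both ends stand at TCP x ≈ 43.8 against the hard stop. Backing away for a last look.

Call:
jog_arm(
  plan=[
    [0, 0, 0, 0.3, 0, 0, 1],
    [0, 0, 0, 0.8, 0, 0, 1],
    [0, 0, 0, 2.0, 0, 0, 1],
    [0, 0, 0, 4.0, 0, -4, 1],
    [0, 0, 0, 8, 0, -8, 1],
    [0, 0, 0, 12, 2, -12, 1],
    [0, 0, 0, 16, 6, -12, 1],
    [0, 0, 0, 18, 10, -12, 1],
    [0, 0, 0, 18, 14, -12, 1],
    [0, 0, 0, 18, 18, -12, 1],
    [0, 0, 0, 18, 18, -12, 1],
  ],
)

```text
time_s: 37.7
ee_pos: [0.4065, 0.3222, 0.208]
orientation: [0.023, 1.0, 0.001, 0.001]
contact_force: [1.2, -0.5, 0.3]
width: 0.0
```

```bash
python3 look.py pics/l3.png; python3 -c "
from h import *
st()
a=cams.grab_frame('top')
for c in ['top','scene']:
  for P,n in [(org(65,155,108),'L'),(org(65,-155,108),'R')]: print(c,n,proj(c,P).round(1))
u,v=proj('top',[*O,.07])[0].astype(int);print(u-100,v-75)"
```

```text
{'time_s': 37.8, 'ee_pos': [0.406, 0.3185, 0.2075], 'orientation': [0.0245, 0.9997, -0.0003, -0.0003], 'contact_force': [0.0292, 0.6147, 0.4013], 'wrist_torque': [-0.0301, -0.0405, -0.0142], 'width': 0.0, 'qpos': [0.5098, 0.2085, -0.1516, 1.2115, -0.0003, 0.5588]}
top L [[242.  248.2]]
top R [[387.8 245. ]]
scene L [[380.4 260.6]]
scene R [[257.  215.7]]
215 204
```

View pics/l3.png

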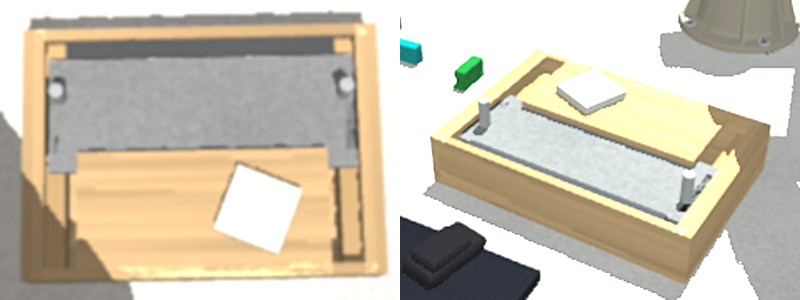

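```bash
python3 -c "
from h import *
a=cams.grab_frame('top')
g=cv2.cvtColor(a,6).astype(float)
for n,y in [('L',155),('R',-155)]:
    u,v=proj('top',org(65,y,108))[0]; u0,v0=int(round(u)),int(round(v)); w=g[v0-7:v0+8,u0-7:u0+8]; print(w[:, 2:13].astype(int))
    m=np.where(w>np.percentile(w,92),w-np.percentile(w,92),0); yy,xx=np.mgrid[-7:8,-7:8]; p=np.array([u0+(m*xx).sum()/m.sum(),v0+(m*yy).sum()/m.sum()]); print(n,p,(ray('top',p,.108)[0]-org(65,y,108))*1000)
# front edge rows: strongest dark->light transition along organiser x
for y in [-130,-100,-60,60,100,130]:
    xs=np.arange(90,122,.5); pr=proj('top',np.array([org(x,y,66) for x in xs])).astype(np.float32); s=cv2.remap(g.astype(np.float32),pr[:,0][None],pr[:,1][None],1)[0]; t=(s[:10].mean()+s.min())/2; print(y,xs[np.argmax(s<t)],s[:3].mean(),s.min())
"
```

```text
[[ 97  97  97  97  96  91  88  88  88  90  91]
 [ 89  77  82  90  84  72  62  62  68  79  86]
 [ 81  54  66  80  69  49  38  39  47  58  71]
 [ 77  44  60  75  65  50  40  38  41  45  62]
 [ 77  43  61  84  85  82  77  68  57  45  60]
 [ 78  45  69 101 114 115 112 106  85  58  60]
 [ 77  51  81 113 125 126 126 123 108  74  63]
 [ 78  59  94 121 127 126 126 128 117  84  66]
 [ 77  63  99 122 127 126 126 129 119  84  66]
 [ 78  55  88 118 127 128 129 128 114  80  64]
 [ 77  44  70 106 121 126 125 118  99  71  61]
 [ 78  42  57  85 102 109 106  95  78  63  61]
 [ 78  43  54  75  81  84  84  77  70  64  66]
 [ 78  42  54  75  76  73  72  72  71  68  75]
 [ 78  42  53  76  82  78  76  76  75  78  85]]
L [242.7 249.1] [-2.09472497e+00 -1.30138565e+00  9.71445147e-14]
[[ 80  69  69  82  92  95  96  93  81  77 102]
 [ 58  48  49  65  82  93  95  91  76  72 102]
 [ 45  43  41  49  65  81  91  88  66  66 100]
 [ 42  42  42  46  54  71  88  86  62  59  97]
 [ 44  44  52  66  78  89 100  96  65  55  92]
 [ 44  51  74  99 111 116 119 111  77  55  89]
 [ 46  65  98 119 127 127 126 120  93  65  88]
 [ 52  73 111 126 128 126 126 125 107  75  89]
 [ 60  74 112 128 128 126 127 128 115  81  89]
 [ 63  69 105 125 128 128 129 129 112  77  87]
 [ 63  59  88 111 121 125 126 118  95  63  81]
 [ 64  54  69  85 102 109 108  99  80  55  78]
 [ 70  58  62  70  79  86  87  88  77  56  77]
 [ 79  68  65  69  73  76  83  90  78  54  77]
 [ 87  77  73  74  75  80  88  90  77  51  76]]
R [389.84615385 247.        ] [-4.70659120e+00 -3.93819888e+00  9.71445147e-14]
-130 105.5 93.4375 51.058594
-100 105.5 94.020836 49.521484
-60 106.5 96.125 51.847656
60 106.0 92.9375 50.5625
100 105.5 93.30469 52.15625
130 106.5 95.416664 49.125
```

The front edge is square at about 106 mm across the width. The first left seating seemed to let the right end back by about 0.7 mm, so I'll finish with a gentle push on the right.

```bash
python3 -c "
from h import *
inorg();go(org(28,-155,150),YAW+180)"
```

```text
TCP in org mm [-131.2  335.3] z 207.5
rz -0.3 shift [-16.16 -48.95   5.78]
```

Call:
jog_arm(
  plan=[
    [0, 0, 0, -1.5, -5, 0, 1],
    [0, 0, 0, -3, -10, 0, 1],
    [0, 0, 0, -4.5, -15, 0, 1],
    [0, 0, 0, -6, -20, 0, 1],
    [0, 0, 0, -7.5, -24.5, 0, 1],
    [0, 0, 0, -9, -29, 0, 1],
    [0, 0, 0, -10.5, -33.5, 1, 1],
    [0, 0, 0, -12, -38, 2, 1],
    [0, 0, 0, -13.5, -42.5, 3, 1],
    [0, 0, 0, -15, -47, 4, 1],
    [0, 0, 0, -16.1, -49, 5, 1],
    [0, 0, 0, -16.1, -49, 5.8, 1],
  ],
)

```text
time_s: 39.1
ee_pos: [0.5416, -0.1848, 0.1488]
orientation: [0.029, 1.0, -0.001, -0.0]
contact_force: [0.3, -0.2, 0.1]
width: -0.0002
```

```bash
python3 -c "
from h import *
inorg();go(org(28,-155,88),YAW+180)"
```

```text
TCP in org mm [  27.8 -159.6] z 148.8
rz -0.6 shift [-0.02  0.47  6.08]
```

Call:
jog_arm(
  plan=[
    [0, 0, 0, 0, 0, 3, 1],
    [0, 0, 0, 0, 0, 5.5, 1],
    [0, 0, 0, 0, 0, 6.1, 1],
    [0, 0, 0, -0.6, 0, 6.1, 1],
    [0, 0, 0, -1, 0, 6.1, 1],
    [0, 0, 0, -1.2, 0, 6.1, 1],
    [0, 0, 0, -1.4, 0, 6.1, 1],
    [0, 0, 0, -1.4, 0, 6.1, 1],
  ],
)

```text
time_s: 39.9
ee_pos: [0.5564, -0.1808, 0.0895]
orientation: [0.025, 1.0, -0.001, 0.0]
contact_force: [0.3, 0.4, -0.4]
width: -0.0
```

Call:
jog_arm(
  plan=[
    [0, 0, 0, -0.1, 0, 0, 1],
    [0, 0, 0, -0.2, 0, 0, 1],
    [0, 0, 0, -0.2, 0, 0, 1],
  ],
)

```text
time_s: 40.2
ee_pos: [0.5575, -0.1807, 0.0887]
orientation: [0.026, 1.0, -0.0, -0.001]
contact_force: [0.0, -0.6, 0.1]
width: -0.0001
```

Call:
jog_arm(
  plan=[
    [0, 0, 0, -0.1, 0, 0, 1],
    [0, 0, 0, -0.2, 0, 0, 1],
    [0, 0, 0, -0.2, 0, 0, 1],
  ],
)

```text
time_s: 40.5
ee_pos: [0.5576, -0.1807, 0.0885]
orientation: [0.026, 1.0, -0.0, -0.002]
contact_force: [-7.0, 0.1, 4.9]
width: 0.0003
```

```bash
python3 -c "
from h import *
inorg();st()"
```

```text
TCP in org mm [  43.6 -154.7] z 88.5
{'time_s': 40.5, 'ee_pos': [0.5576, -0.1807, 0.0885], 'orientation': [0.0259, 0.9997, -0.0002, -0.0025], 'contact_force': [-6.968, 0.0825, 4.8575], 'wrist_torque': [0.0169, 1.1854, -0.0402], 'width': 0.0003, 'qpos': [-0.449, 0.4166, -0.1639, 0.9947, -0.0024, -0.3972]}
```

The right end was already home, with hard contact at 43.6 and no travel. Retreating and making a final check of the rest of the scene.

Call:
jog_arm(
  plan=[
    [0, 0, 0, 0.3, 0, 0, 1],
    [0, 0, 0, 0.8, 0, 0, 1],
    [0, 0, 0, 2.0, 0, 0, 1],
    [0, 0, 0, 3.0, 0, -4, 1],
    [0, 0, 0, 4, 0, -8, 1],
    [0, 0, 0, 6, -4, -12, 1],
    [0, 0, 0, 8, -8, -14, 1],
    [0, 0, 0, 8, -12, -14, 1],
    [0, 0, 0, 8, -16, -14, 1],
    [0, 0, 0, 8, -16, -14, 1],
    [0, 0, 0, 8, -16, -14, 1],
  ],
)

```text
time_s: 41.6
ee_pos: [0.4712, -0.3372, 0.2284]
orientation: [0.027, 1.0, 0.0, -0.001]
contact_force: [0.2, 1.1, -1.3]
width: -0.0001
```

```bash
python3 -c "
from h import *
cv2.imwrite('pics/f.png',cams.grab_frame('scene')); cams.grab_frame('top')
for t in ['notepad','sharpener','cover','coffee_cup','tape_roll']: print(t,spot(t,'scene')[:1],spot(t,'top')[:1])
st()"
```

```text
notepad [([0.4536, -0.0646, 0.0934], 0.73)] [([0.4558, -0.079, 0.0964], 0.81)]
sharpener [([0.4684, 0.3825, 0.0287], 0.59)] [([0.455, 0.3747, 0.0346], 0.87)]
cover [([0.5711, -0.0134, 0.0646], 0.56)] [([0.5723, -0.0296, 0.0626], 0.78)]
coffee_cup [([0.6952, 0.3999, 0.105], 0.74)] [([0.6668, 0.3917, 0.1166], 0.58)]
tape_roll [([0.6453, -0.3436, 0.0121], 0.77)] [([0.6405, -0.3529, 0.0223], 0.91)]
{'time_s': 42.2, 'ee_pos': [0.4718, -0.3362, 0.2289], 'orientation': [0.0254, 0.9997, -0.0003, -0.0006], 'contact_force': [0.2132, 0.4542, -0.3734], 'wrist_torque': [0.0181, -0.0092, -0.0005], 'width': 0.0003, 'qpos': [-0.7571, 0.3228, 0.0537, 1.3021, -0.0012, -0.7062]}
```

View pics/f.png

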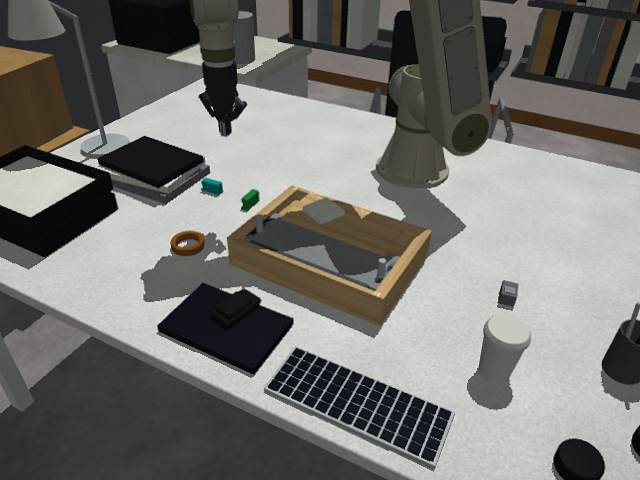

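The cover is shut, with its posts at (262,222) and (382,268). The other things and both look-alikes, at (212,187) and (250,200), are where they were, and the robot is clear. Handing in.

```bash
python3 -c "
from rig import manip
print(manip.sign_off())"
```

```text
the job is handed in; nothing more can be done
None
```

The stapler is in the tray, right way up on the floor beside the tin, and the cover is shut over it. I handed the job in at about 42 s of the 72 s allowed.

**How it went:** I eased the cover along in alternate pushes on its two posts, which took only about 3 N while it ran free. Each end was then pressed to about 15 N against the stop. Counting the sideways rub on the post, the highest reading was about 19 N, under the 25 N limit.

**Last checks:**
- **Cover:** both ends met a hard stop at the same place, within about 0.2 mm. The front edge looked square to within about 1 mm in the picture. After I seated the left end the first time, the right end may have come back about 0.7 mm. I pressed it home again, and a final touch found no travel left.
- **Catches:** I could not see or read them directly with the cover shut. That they are fully in is inferred from the cover being hard against the bar.
- **Stapler and tin:** I last saw them through the gap when the cover was part shut. They are hidden now.
- **Other items:** the trained networks placed the note block and sharpener within about 4 mm of where they started, which is their usual error. The cup, tape, mouse and both look-alikes looked unmoved by eye in the final picture.

**One hiccup:** on the first crossing to the left post, joint 6 ran up to its limit (3.1405 against 3.14 rad, so right on the edge). I turned the tool half a turn and carried on.

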